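Reset a two-wheel desk tally counter click by click

ROBOT

A 7-joint arm with a two-finger parallel gripper is mounted at the origin on a cart in front of the work surface, level with it; the furniture and walls round the work are solid. World frame = base frame: x ahead of the robot, y to its left, z up, the work surface at z = 0. Lengths are in m, angles in rad, forces in N, time in s.
With the tool pointing down it reaches from about 0.35 to 0.9 m from the base axis. Payload 8.1 kg.
Tool frame: the origin (TCP) lies at the very end of the fingers, on their centre line; the grasp point (between the pads) lies arm.hold_point_z behind it (arm.hold_point_z is the distance from the TCP to the grasp point, in m); z points along the fingers, y is the line along which they close (so a half turn about z gives the same grasp; the last joint's range is limited). The gripper opens to 92 mm and grips with 3 to 60 N. Pads are 19 mm wide; open, the fingers measure 130 mm over their backs; the gripper's body (75 mm by 190 mm) begins 47 mm behind the grasp point.
Start: joints at [-1.216, 0.434, 0.025, 1.573, -0.012, 1.134, -0.075], TCP at [0.276, 0.561, 0.227] pointing down, gripper open.
Joint ranges: [-2.62, 2.62], [-0.44, 2.09], [-1.27, 1.32], [0.08, 2.57], [-1.32, 4.46], [0.12, 2], [-2.74, 2.74]. Speed limits (rad/s): [2.22, 2.22, 3.01, 3.01, 3.14, 3.14, 3.14].

INTERFACE

Orientations are given as a rotation vector (axis times angle).
In Python, from cell import arm, vision, job, cut_out gives the robot as it stands. The module is installed in compiled form; this text tells all that it offers.
- The arm moves only by the tool play_rows, never from a script. Its argument "increments" is text: rows parted by semicolons, each of 5 numbers parted by spaces: the shift along the tool's x, y, z in cm, then the turn about the tool's z in degrees, then the opening, from -1 (shut) to 1 (fully open), so that 0 is half open. A call has 1 to 5 rows; each row shifts and turns the commanded pose from where the row before left it, along the tool's axes as they then stand; what a row does not reach is not made up. A row lasts 1/12 s, in which the tool goes at most 41.7 mm and 7.16 degrees, less where a joint would pass 70% of its speed; a pose out of reach is approached as far as the arm can. A call is refused whole if a number of a shift passes 4.17 or a number of a turn 7.16, either way. A call with a gripper value outside its range is refused whole. The fingers move at their own pace and stop on an object; "grip_force" is the grip in N (left out, the last holds). Time passes only in rows, so rows that do not move let the fingers close. It gives the time, the measured TCP pose, the force, the opening and the grip force at its end, in the units of the state.
- arm.observe(): the state, without advancing time (a new reading comes with each control period).
- vision.get_image(name): name is "scene" or "top" or "wrist"; returns a dict with "frame" (400x640x3 uint8, red, green, blue), "z_map" (400x640 float32, m along the optical axis (not along the pixel's ray), 0 where there is no reading), "mtx" (3x3 intrinsics, pixels), "cam_to_world" (4x4, takes a point from camera to world coordinates). Camera axes: x right, y up, looking along -z (the intrinsics and any distortion apply to the point x, -y, -z); pixel columns grow to the right and rows downward; lengths in m; the calibration is good to about 2 mm. A picture is of the moment at which its call begins.
- job.sign_off(): hands the job in; it is judged then, once.
Trained networks look in a picture, given as the dict that the camera call returned (one of the last four; its "shot" number tells which), for a name from the list of things; names that differ only in an ending like _2 or _b are one class to them, and where a whole thing is asked for, a point or a joint stands for the part that bears it (a point fixed in the world has none). Each returns a list of dicts, best first, with "confidence" (0 to 1); they miss things now and then, are a little off and sometimes report something else, mostly with a low value. They report only what shows in the picture. A call takes as long as a camera call.
- cut_out(query, picture): "mask" (400x640 bool, what is visible of it) and "point" ([row, column] in pixels, amid what is visible of it).
The state is a dict: "clock": time; "joints": joint angles; "dq": joint speeds; "joint_efforts": joint torques, N m; "position": TCP position; "ee_rot": TCP orientation; "force": force on the tool from outside, world axes, zero at the start; "ft_torque": the same for the moment, N m; "width": opening from 0.0 (shut) to 1.0 (fully open); "gripper_force": force on a finger pad.
Only numpy, scipy, OpenCV 4.12 (cv2) and the standard library are available. Lean on these libraries where they do the work, as an engineer would, in place of code of your own. Each camera call takes 0.05 s, during which the arm holds its last target. There are 200 camera calls.

TASK

Set the two-wheel tally counter back to its home reading for the next count: with a fingertip, flick the top teeth of each thumbwheel away from you, one click at a time, until its one wide tooth stands on the far side in line with the raised index bars. Stop each wheel exactly there and do not run it past; flick lightly, without pinching or forcing the wheels, and leave the things standing around the counter where they are.

Things in the scene. Friction and masses are not known exactly. Their poses are not given: they have to be found in the camera images.
- counter: Tally counter screwed to the worktop: grey casing 134 (x) x 160 (y) x 60 mm tall, flat ears to y = +-96 mm. Origin: centre of its underside; +x points away from the robot (turned up to 0.35 rad), +y left, +z up. Two equal thumbwheels (black hub, white teeth) at y = +35 and -35 mm stand out of 36 mm wide slots in its top and turn about one axle along y, 53 mm above the surface.
- wheel_left_axle (a point): Centre of the left (+y) thumbwheel, on its axle, 53 mm up. Each wheel: hub radius 28 mm, 18 mm wide; six straight radial teeth 60 degrees apart reach to 48 mm radius, 6 mm thick and 12 mm wide along y, but one is 30 mm wide. At rest two teeth show on top, leaning 30 degrees to the near and far side (tips at x = -24 and +24 mm, 95 mm up; 101 mm when upright), one lies level at front and rear.
- wheel_right_axle (a point): Centre of the right (-y) thumbwheel, on its axle, 53 mm up. Each wheel has six sprung click stops: pushing the near top tooth over to the far side is one click. It takes about 2 N at the tooth tip; past upright the wheel snaps on by itself and does not coast over the next stop. Wide tooth near on top: one click is missing; wide tooth level at the front, in the slot: two.
- index (a point): Middle of the line of the raised aluminium index bars (6 mm wide, 4 mm high, along y) on the casing's top beside the slots, at x = +24 mm, 64 mm above the surface: when home, the wide tooth's tip stands straight above this line, on the far side of its wheel.
- wheel_left (a joint): Turning angle of the left thumbwheel in rad: 0 when its wide tooth stands at the index bars (the wanted position); it grows as the wheel's top moves along the counter's +x (away from the robot). One click is 1.047 rad (60 degrees); it rests only at multiples of that and starts one or two clicks short (-1.047 or -2.094).
- wheel_right (a joint): Turning angle of the right thumbwheel in rad: 0 when its wide tooth stands at the index bars (the wanted position); it grows as the wheel's top moves along the counter's +x (away from the robot). One click is 1.047 rad (60 degrees); it rests only at multiples of that and starts one or two clicks short (-1.047 or -2.094).
- stamp: Rubber stamp, brown, 24x42x68 mm, standing loose beside the counter. Bystander. Origin at the centre of its underside.
- cup_blue: Specimen cup with blue lid, 54 mm across, 78 mm tall, standing loose beside the counter. Bystander. Origin at the centre of its underside.
- lancets: Small cardboard box, white and green, 44x66x36 mm, standing loose behind the counter. Bystander. Origin at the centre of its underside.

How it is judged:
At the end, for the whole second after the job is handed in: Both thumbwheels rest at their home click, within 0.15 rad, wide tooth on the far side at the index bars; stamp, cup and small box are within 20 mm of where they stood (value of joint wheel_left between -0.15 and 0.15 rad and velocity of joint wheel_left between -0.1 and 0.1 rad/s and value of joint wheel_right between -0.15 and 0.15 rad and velocity of joint wheel_right between -0.1 and 0.1 rad/s and distance of each of stamp, cup_blue, lancets from where it was at the start of the episode below 0.02 m); the robot touches nothing.
It fails at once if a wheel is run past its home click (the ridge is at +0.52 rad) (value of joint any of wheel_left, wheel_right above 0.6 rad).
It fails at once if a wheel is rolled backwards, to more than two clicks short (value of joint any of wheel_left, wheel_right below -2.75 rad).
It fails at once if the counter is pinched or forced (over 30 N from the fingers) (contact force between the fingers and counter above 30 N).
It fails at once if stamp, cup or small box is knocked, shoved or lifted (more than 30 mm) (distance of any of stamp, cup_blue, lancets from where it was at the start of the episode above 0.03 m).
It also fails if it takes over 54 s, if anything falls off the work surface, if the arm or the gripper's body presses on something with over 40 N, if the wrist force passes 120 N, or if a joint passes its speed limit or range.

## Working session

There is one attempt and no reset: what is moved stays moved. The work goes in short steps, Python scripts to look and compute and a tool call to move; the robot and the scene stay as the last step left them, time stands still between calls to the robot, and variables do not carry over. Pictures are saved under pics/ and viewed, at most 10 in all, crops included, and the job is handed in when it is done.

Besides the shell and the picture viewer there is one more tool, called after "Request:" by a JSON object that holds its "op" and its "data". play_rows: Moves the arm, as the interface text tells. Its arguments: {"type":"object","properties":{"increments":{"type":"string"},"grip_force":{"type":"number"}},"required":["increments"]}

```bash
mkdir -p pics; cat > h.py <<'E'
import numpy as np, cv2
from cell import arm, vision, job, cut_out
def world(p):
    K=p["mtx"];z=p["z_map"];r,c=np.mgrid[0:400,0:640]
    X=np.stack([(c-K[0,2])/K[0,0]*z,-(r-K[1,2])/K[1,1]*z,-z,np.ones_like(z)],-1)
    W=(X@p["cam_to_world"].T)[...,:3]; W[z==0]=np.nan
    return W
def save(p,n,crop=None,s=1):
    f=p["frame"][...,::-1]
    if crop: f=f[crop[0]:crop[1],crop[2]:crop[3]]
    cv2.imwrite("pics/"+n,cv2.resize(f,None,fx=s,fy=s,interpolation=cv2.INTER_CUBIC))
E
python3 - <<'E'
from h import *
o=arm.observe();print(o["clock"],o["position"],o["ee_rot"],o["width"],arm.hold_point_z)
for n in("top","scene"):
    p=vision.get_image(n);W=world(p);save(p,n+"0.png")
    for q in("counter","wheel_left_axle","wheel_right_axle","wheel_left","wheel_right","index","stamp","cup_blue","lancets"):
        for d in cut_out(q,p)[:2]:
            m=d["mask"];print(n,q,round(d["confidence"],2),d["point"],np.nanmedian(W[m],0).round(3),np.nanpercentile(W[m],97,axis=0).round(3),m.sum())
E
```

```text
0.0 [0.27603968 0.56015615 0.22594285] [-7.12886900e-01 -3.05936499e+00  2.44437214e-03] 0.995829806038161 0.0188
top counter 0.95 [205.0, 298.7] [0.548 0.009 0.058] [0.616 0.089 0.085] 5861
top counter 0.74 [210.8, 231.2] [0.538 0.146 0.031] [0.553 0.167 0.068] 262
top wheel_left_axle 0.95 [207.0, 275.0] [0.545 0.044 0.079] [0.589 0.055 0.095] 412
top wheel_right_axle 0.73 [205.3, 314.3] [ 0.543 -0.025  0.064] [ 0.594 -0.013  0.094] 517
top wheel_left 0.75 [207.8, 277.9] [0.544 0.044 0.079] [0.591 0.057 0.095] 468
top wheel_right 0.86 [208.0, 317.1] [ 0.544 -0.025  0.066] [ 0.596 -0.014  0.094] 489
top index 0.9 [206.6, 299.3] [0.548 0.01  0.058] [0.614 0.087 0.086] 5727
top stamp 0.71 [211.7, 228.1] [0.539 0.146 0.031] [0.553 0.167 0.068] 256
top cup_blue 0.56 [198.5, 369.2] [ 0.563 -0.134  0.077] [ 0.589 -0.112  0.08 ] 707
top lancets 0.66 [148.7, 292.7] [0.672 0.02  0.036] [0.697 0.05  0.039] 770
scene wheel_left_axle 0.64 [200.4, 291.9] [0.54  0.041 0.066] [0.59  0.055 0.095] 411
scene wheel_right_axle 0.76 [216.9, 318.6] [ 0.54  -0.028  0.06 ] [ 0.596 -0.008  0.093] 490
scene wheel_left 0.59 [203.1, 286.3] [0.536 0.041 0.066] [0.589 0.053 0.095] 403
scene wheel_right 0.68 [215.5, 312.0] [ 0.539 -0.029  0.062] [ 0.59  -0.015  0.093] 436
scene index 0.86 [216.6, 304.0] [ 0.531 -0.003  0.058] [0.614 0.082 0.083] 4462
scene stamp 0.84 [200.7, 252.0] [0.538 0.147 0.029] [0.552 0.166 0.067] 281
scene cup_blue 0.93 [231.7, 360.0] [ 0.553 -0.141  0.074] [ 0.586 -0.115  0.079] 750
scene lancets 0.67 [184.3, 325.0] [0.672 0.014 0.035] [0.698 0.049 0.039] 532
```

View pics/top0.png

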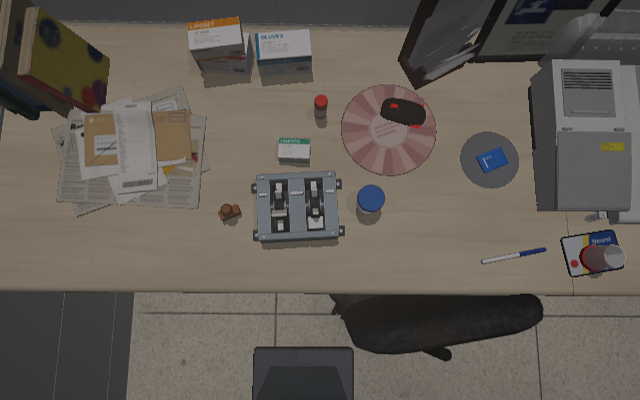

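View pics/scene0.png

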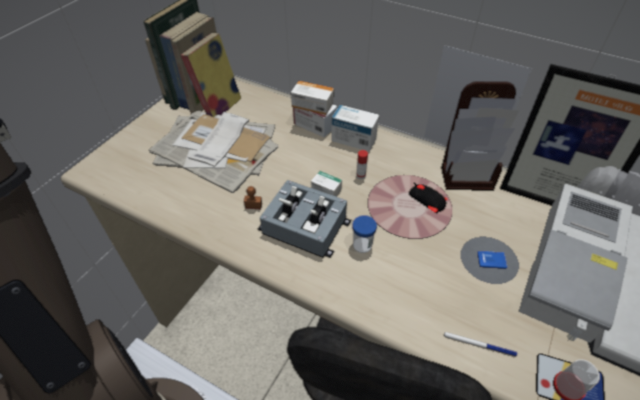

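The top view shows the counter around (298,207), with the stamp at (229,212), the cup at (370,199) and the lancets at (293,149). Next I'll zoom in on the wheels.

```bash
python3 - <<'E'
from h import *
p=vision.get_image("top");W=world(p);save(p,"topz.png",(160,250,240,355),6)
d=cut_out("counter",p)[0];m=d["mask"]
s=m&(abs(W[...,2]-.060)<.003)
pts=np.ascontiguousarray(W[s][:,:2].astype(np.float32))
print(cv2.minAreaRect(pts))
for q in("wheel_left","wheel_right"):
    m=cut_out(q,p)[0]["mask"]; m=cv2.dilate(m.astype(np.uint8),np.ones((5,5)))>0
    t=W[m&(W[...,2]>.085)]; print(q,t.round(3)[:60].tolist())
E
```

```text
((0.5518631935119629, 0.00990191102027893), (0.13383130729198456, 0.15981969237327576), 3.624220371246338)
wheel_left [[0.575, 0.044, 0.095], [0.576, 0.042, 0.094], [0.573, 0.051, 0.094], [0.573, 0.049, 0.095], [0.574, 0.048, 0.093], [0.573, 0.045, 0.096], [0.573, 0.044, 0.096], [0.573, 0.042, 0.095], [0.571, 0.051, 0.094], [0.571, 0.049, 0.095], [0.572, 0.047, 0.094], [0.572, 0.046, 0.094], [0.571, 0.044, 0.095], [0.571, 0.042, 0.095], [0.57, 0.051, 0.092], [0.57, 0.049, 0.093], [0.57, 0.048, 0.091], [0.57, 0.046, 0.091], [0.57, 0.044, 0.091], [0.569, 0.042, 0.095], [0.571, 0.04, 0.089], [0.569, 0.052, 0.088], [0.568, 0.05, 0.091], [0.568, 0.048, 0.091], [0.568, 0.046, 0.092], [0.568, 0.044, 0.091], [0.568, 0.042, 0.093], [0.569, 0.04, 0.089], [0.567, 0.052, 0.086], [0.567, 0.05, 0.089], [0.566, 0.048, 0.091], [0.567, 0.046, 0.089], [0.567, 0.044, 0.087], [0.567, 0.042, 0.085], [0.567, 0.04, 0.086], [0.565, 0.05, 0.087], [0.565, 0.048, 0.086], [0.565, 0.046, 0.088], [0.565, 0.044, 0.085], [0.536, 0.043, 0.085], [0.534, 0.057, 0.086], [0.534, 0.055, 0.086], [0.534, 0.053, 0.086], [0.
[... 1112 characters left out ...]
0.024, 0.089], [0.572, -0.026, 0.086], [0.572, -0.028, 0.088], [0.57, -0.02, 0.085], [0.57, -0.022, 0.085], [0.57, -0.024, 0.088], [0.569, -0.026, 0.091], [0.568, -0.022, 0.085], [0.568, -0.024, 0.086], [0.539, -0.022, 0.085], [0.539, -0.024, 0.085], [0.538, -0.028, 0.087], [0.537, -0.02, 0.086], [0.536, -0.022, 0.09], [0.536, -0.024, 0.088], [0.536, -0.026, 0.09], [0.536, -0.028, 0.092], [0.536, -0.03, 0.089], [0.536, -0.032, 0.089], [0.533, -0.022, 0.094], [0.534, -0.024, 0.092], [0.533, -0.026, 0.096], [0.533, -0.028, 0.096], [0.533, -0.03, 0.095], [0.533, -0.032, 0.095], [0.532, -0.022, 0.093], [0.531, -0.024, 0.095], [0.532, -0.026, 0.094], [0.532, -0.028, 0.093], [0.532, -0.03, 0.092]]
```

View pics/topz.png

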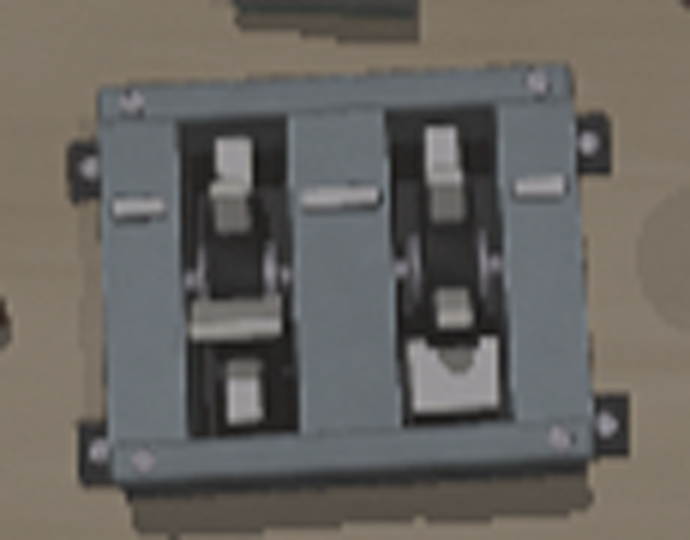

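The crop shows the left wheel's wide tooth near on top at (235,318), so it needs 1 click. The right wheel's wide tooth lies level at the front at (455,375), so it needs 2. The counter is centred at about (0.552, 0.010) with a yaw of +3.6°. I'll align the tool and close the fingers.

Request:
{"op": "play_rows", "data": {"increments": "0 0 0 -6 -1;0 0 0 -6 -1;0 0 0 -6 -1;0 0 0 -6 -1;0 0 0 -6 -1", "grip_force": 5}}

```text
clock: 1.62
position: [0.2762, 0.5612, 0.227]
ee_rot: [-0.112, 3.139, 0.002]
force: [-0.9, -0.0, 0.1]
width: 0.689
gripper_force: 0.0
```

Request:
{"op": "play_rows", "data": {"increments": "-1 -3.5 0 0 -1;-1 -3.5 0 0 -1;-1 -3.5 0 0 -1;-1 -3.5 0 0 -1;-1 -3.5 0 0 -1"}}

```text
clock: 2.03
position: [0.3382, 0.3882, 0.2271]
ee_rot: [-0.104, 3.139, 0.002]
force: [0.9, -0.8, -0.2]
width: 0.324
gripper_force: 0.0
```

Request:
{"op": "play_rows", "data": {"increments": "-1 -3.5 0 0 -1;-1 -3.5 0 0 -1;-1 -3.5 0 0 -1;-1 -3.5 0 0 -1;-1 -3.5 0 0 -1"}}

```text
clock: 2.45
position: [0.3997, 0.2167, 0.2273]
ee_rot: [-0.104, 3.138, 0.002]
force: [0.7, -0.2, 0.5]
width: 0.008
gripper_force: 0.0
```

```bash
cat >> h.py <<'E'
from scipy.spatial.transform import Rotation as R
def cf(C=(0.552,0.010),yaw=np.radians(3.6)):
    o=arm.observe();d=np.array(o["position"])[:2]-C;c,s=np.cos(yaw),np.sin(yaw)
    M=R.from_rotvec(o["ee_rot"]).as_matrix()
    print("t",round(o["clock"],2),"cx,cy,z mm",(np.array([c*d[0]+s*d[1],-s*d[0]+c*d[1],o["position"][2]])*1e3).round(1),"tool y dir deg",np.degrees(np.arctan2(M[1,1],M[0,1])).round(2),"zdir",M[:,2].round(3),"F",np.round(o["force"],1),o["width"])
E
python3 -c "
from h import *
cf()"
```

```text
t 2.45 cx,cy,z mm [-139.   215.9  227.3] tool y dir deg 93.78 zdir [ 0.001  0.001 -1.   ] F [ 0.7 -0.2  0.5] 0.0083411497329571
```

Tool is aligned. Next I'll go to cx −60, cy 35, z about 150.

Request:
{"op": "play_rows", "data": {"increments": "-1.6 -3.6 0 0 -1;-1.6 -3.6 0 0 -1;-1.6 -3.6 0 0 -1;-1.6 -3.6 1 0 -1;-1.5 -3.6 2 0 -1"}}

```text
clock: 2.87
position: [0.4918, 0.0437, 0.1998]
ee_rot: [-0.103, 3.134, 0.002]
force: [0.6, 1.7, 0.6]
width: 0.004
gripper_force: 0.0
```

Request:
{"op": "play_rows", "data": {"increments": "0 0 2 0 -1;0 0 2 0 -1;0 0 0.7 0 -1;0 0 0 0 -1;0 0 0 0 -1"}}

```text
clock: 3.28
position: [0.4891, 0.0458, 0.1512]
ee_rot: [-0.105, 3.14, 0.0]
force: [0.6, -0.5, 0.1]
width: 0.005
gripper_force: 0.0
```

```bash
python3 -c "
from h import *
cf()
p=vision.get_image('wrist');save(p,'w1.png')
p=vision.get_image('top');save(p,'t1.png',(150,260,220,370),5)
W=world(p);r=W[150:260,220:370].reshape(-1,3);f=r[(r[:,2]>.14)&(r[:,2]<.2)]
print(len(f),f.min(0) if len(f) else 0,f.max(0) if len(f) else 0)"
```

```text
t 3.28 cx,cy,z mm [-60.5  39.7 151.2] tool y dir deg 93.82 zdir [ 0.  0. -1.] F [ 0.6 -0.5  0.1] 0.005060579680174597
0 0 0
```

View pics/w1.png

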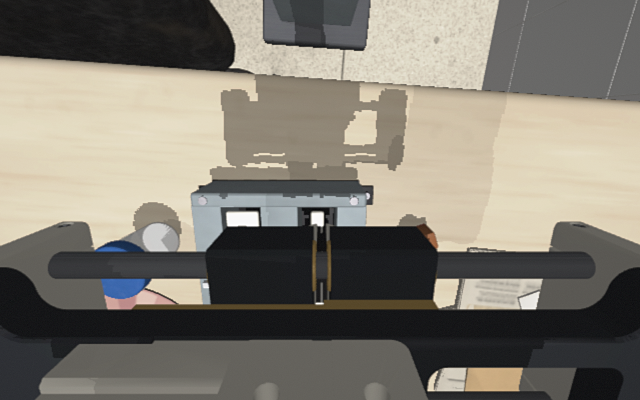

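The wrist view shows the shut fingers in line with the left wheel, with the level tooth visible at (317,217). I'll descend to z ≈ 88 at cx −60 and shift y by −4 mm.

Request:
{"op": "play_rows", "data": {"increments": "0 -0.4 2 0 -1;0 0 2 0 -1;0 0 1.5 0 -1;0 0 0.8 0 -1;0 0 0 0 -1"}}

```text
clock: 3.8
position: [0.4887, 0.0416, 0.0872]
ee_rot: [0.104, -3.139, 0.0]
force: [-0.2, -0.1, 0.1]
width: 0.007
gripper_force: 0.0
```

Request:
{"op": "play_rows", "data": {"increments": "-1 0 0 0 -1;-1 0 0 0 -1;-0.5 0 0 0 -1;-0.5 0 0 0 -1;-0.5 0 0 0 -1"}}

```text
clock: 4.22
position: [0.5246, 0.0436, 0.0881]
ee_rot: [-0.103, 3.14, 0.0]
force: [-2.7, 0.5, 1.1]
width: 0.003
gripper_force: 1.1
```

```bash
python3 -c "
from h import *
cf()"
```

```text
t 4.22 cx,cy,z mm [-25.3  35.3  88.1] tool y dir deg 93.76 zdir [ 0.  0. -1.] F [-2.7  0.5  1.1] 0.0031485039679288837
```

Request:
{"op": "play_rows", "data": {"increments": "-0.5 0 0 0 -1;-0.5 0 0 0 -1;-0.4 0 0 0 -1;-0.3 0 0 0 -1;-0.2 0 0 0 -1"}}

```text
clock: 4.63
position: [0.5439, 0.0449, 0.0878]
ee_rot: [-0.103, 3.139, 0.0]
force: [1.0, 0.6, 1.3]
width: 0.007
gripper_force: 0.5
```

Request:
{"op": "play_rows", "data": {"increments": "-0.2 0 0 0 -1;0 0 0 0 -1;0 0 0 0 -1"}}

```text
clock: 4.88
position: [0.5449, 0.0449, 0.0876]
ee_rot: [0.103, -3.14, 0.0]
force: [-0.6, -0.4, -0.1]
width: 0.004
gripper_force: 0.0
```

```bash
python3 -c "
from h import *
cf()"
```

```text
t 4.88 cx,cy,z mm [-4.9 35.3 87.6] tool y dir deg 93.76 zdir [-0. -0. -1.] F [-0.6 -0.4 -0.1] 0.004428130471952586
```

It snapped over and the force is gone. Now I'll lift, move back and go across to the right wheel, then check the left.

Request:
{"op": "play_rows", "data": {"increments": "0 0 -2 0 -1;0 0 -2 0 -1;0 0 -2 0 -1;2.8 -3.5 0 0 -1;2.8 -3.5 0 0 -1"}}

```text
clock: 5.3
position: [0.4984, -0.0222, 0.1488]
ee_rot: [-0.11, 3.136, 0.001]
force: [-0.1, -1.9, -0.3]
width: 0.009
gripper_force: 0.0
```

Request:
{"op": "play_rows", "data": {"increments": "0 0 2 0 -1;0 0 2 0 -1;0 0 1.4 0 -1;0 0 0.6 0 -1;0 0 0 0 -1"}}

```text
clock: 5.72
position: [0.4962, -0.0234, 0.0866]
ee_rot: [0.103, -3.137, 0.0]
force: [0.0, -0.3, -0.1]
width: 0.007
gripper_force: 0.0
```

```bash
python3 -c "
from h import *
cf()
p=vision.get_image('scene');save(p,'s2.png',(165,260,240,370),6)"
```

```text
t 5.72 cx,cy,z mm [-57.8 -29.8  86.6] tool y dir deg 93.77 zdir [-0.003 -0.    -1.   ] F [ 0.  -0.3 -0.1] 0.006697608330224601
```

View pics/s2.png

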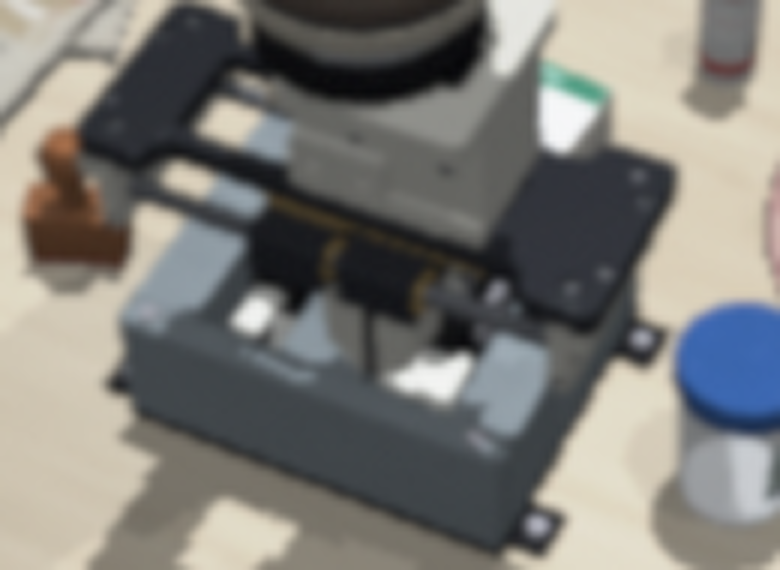

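The right wheel's wide tooth is level at the front at (435,380), and the finger stands in front of it. The stamp and cup are clear. I'll flick click 1.

Request:
{"op": "play_rows", "data": {"increments": "-0.5 -0.5 -0.1 0 -1;-1 0 0 0 -1;-0.7 0 0 0 -1;-0.5 0 0 0 -1;-0.5 0 0 0 -1"}}

```text
clock: 6.18
position: [0.5302, -0.0262, 0.0889]
ee_rot: [0.103, -3.14, -0.0]
force: [-2.5, 0.1, 1.8]
width: 0.008
gripper_force: 1.0
```

Request:
{"op": "play_rows", "data": {"increments": "-0.5 0 0 0 -1;-0.5 0 0 0 -1;-0.4 0 0 0 -1;-0.3 0 0 0 -1;-0.2 0 0 0 -1"}}

```text
clock: 6.6
position: [0.5493, -0.0249, 0.0887]
ee_rot: [-0.103, 3.139, 0.0]
force: [0.8, 0.0, -0.5]
width: 0.004
gripper_force: 0.0
```

Request:
{"op": "play_rows", "data": {"increments": "-0.2 0 0 0 -1;0 0 0 0 -1;0 0 0 0 -1"}}

```text
clock: 6.85
position: [0.5505, -0.0249, 0.0887]
ee_rot: [0.103, -3.14, -0.0]
force: [-0.5, 0.1, -0.3]
width: 0.002
gripper_force: 0.0
```

```bash
python3 -c "
from h import *
cf()"
```

```text
t 6.85 cx,cy,z mm [ -3.7 -34.8  88.7] tool y dir deg 93.76 zdir [-0.  0. -1.] F [-0.5  0.1 -0.3] 0.0023367588385498337
```

Now I'll lift and retreat so the cameras can see both wheels.

Request:
{"op": "play_rows", "data": {"increments": "0 0 -3 0 -1;0 0 -3 0 -1;0 0 -3 0 -1;3.5 0 0 0 -1;3.5 0 0 0 -1"}}

```text
clock: 7.27
position: [0.4822, -0.0295, 0.1804]
ee_rot: [-0.104, 3.135, -0.0]
force: [-1.2, -0.7, -1.1]
width: 0.005
gripper_force: 0.0
```

Request:
{"op": "play_rows", "data": {"increments": "3.5 0 0 0 -1;3 0 0 0 -1;0 0 0 0 -1"}}

```text
clock: 7.52
position: [0.4093, -0.0345, 0.1781]
ee_rot: [0.101, -3.135, -0.001]
force: [0.3, -0.2, -0.3]
width: 0.002
gripper_force: 0.0
```

```bash
python3 -c "
from h import *
cf()
p=vision.get_image('top');save(p,'t3.png',(150,260,220,370),5)
"
```

```text
t 7.52 cx,cy,z mm [-145.2  -35.4  178.1] tool y dir deg 93.7 zdir [-0.005  0.001 -1.   ] F [ 0.3 -0.2 -0.3] 0.001974524268813755
```

View pics/t3.png

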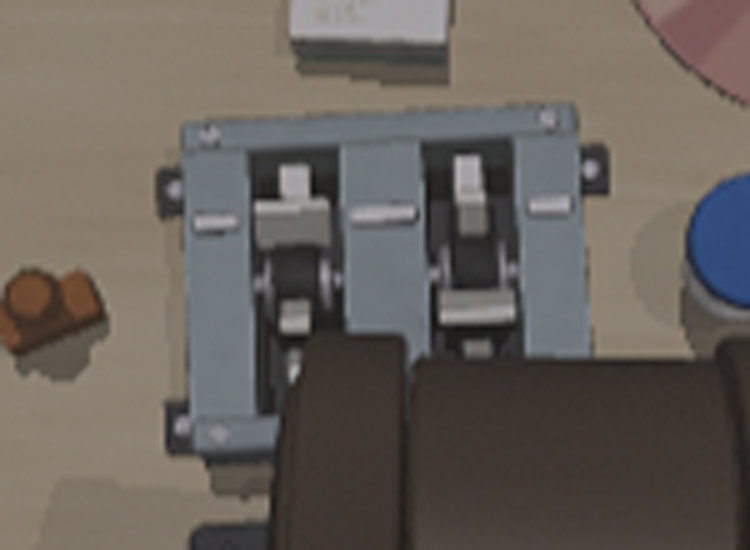

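The left wheel is home, with its wide tooth at (291,222) on the bar line. The right wheel's wide tooth is now near on top at (477,307), so one click remains. I'll repeat the flick.

Request:
{"op": "play_rows", "data": {"increments": "-3 0 0 0 -1;-3 0 0 0 -1;-2.6 0 0 0 -1;0 0 2 0 -1;0 0 2 0 -1"}}

```text
clock: 7.98
position: [0.5051, -0.0278, 0.1388]
ee_rot: [-0.104, 3.136, -0.0]
force: [-0.3, 0.3, -1.4]
width: 0.005
gripper_force: 0.0
```

Request:
{"op": "play_rows", "data": {"increments": "0 0 2 0 -1;0 0 2 0 -1;0 0 0.8 0 -1;0 0 0 0 -1;0 0 0 0 -1"}}

```text
clock: 8.4
position: [0.502, -0.0282, 0.0909]
ee_rot: [0.103, -3.14, 0.0]
force: [-1.0, 0.0, -0.3]
width: 0.008
gripper_force: 0.0
```

```bash
python3 -c "
from h import *
cf()"
```

```text
t 8.4 cx,cy,z mm [-52.3 -35.   90.9] tool y dir deg 93.76 zdir [-0. -0. -1.] F [-1.   0.  -0.3] 0.0078787196642551
```

Need 48 mm forward, to cx about −4, and 2 mm down.

Request:
{"op": "play_rows", "data": {"increments": "-0.5 0 0.2 0 -1;-1 0 0 0 -1;-0.7 0 0 0 -1;-0.5 0 0 0 -1;-0.5 0 0 0 -1"}}

```text
clock: 8.82
position: [0.5346, -0.0259, 0.0891]
ee_rot: [-0.103, 3.139, 0.0]
force: [-1.2, -0.4, 1.3]
width: 0.009
gripper_force: 0.6
```

Request:
{"op": "play_rows", "data": {"increments": "-0.4 0 0 0 -1;-0.4 0 0 0 -1;-0.3 0 0 0 -1;-0.3 0 0 0 -1;-0.2 0 0 0 -1"}}

```text
clock: 9.23
position: [0.5501, -0.0249, 0.0887]
ee_rot: [-0.103, 3.139, 0.0]
force: [0.8, 0.9, -0.1]
width: 0.007
gripper_force: 0.0
```

Request:
{"op": "play_rows", "data": {"increments": "0 0 0 0 -1;0 0 0 0 -1;0 0 0 0 -1"}}

```text
clock: 9.48
position: [0.5493, -0.025, 0.0887]
ee_rot: [0.103, -3.14, -0.0]
force: [-0.3, -0.4, 0.5]
width: 0.007
gripper_force: 0.0
```

```bash
python3 -c "
from h import *
cf()"
```

```text
t 9.48 cx,cy,z mm [ -4.9 -34.8  88.7] tool y dir deg 93.76 zdir [-0.  0. -1.] F [-0.3 -0.4  0.5] 0.00691546309979581
```

Request:
{"op": "play_rows", "data": {"increments": "0 0 -3 0 -1;0 0 -3 0 -1;0 0 -3 0 -1;3.5 0 0 0 -1;3.5 0 0 0 -1"}}

```text
clock: 9.9
position: [0.4812, -0.0295, 0.1804]
ee_rot: [-0.104, 3.135, -0.0]
force: [-1.3, -0.2, -0.6]
width: 0.007
gripper_force: 0.0
```

Request:
{"op": "play_rows", "data": {"increments": "3.5 0 0 0 -1;3 0 0 0 -1;0 0 0 0 -1;0 0 0 0 -1"}}

```text
clock: 10.23
position: [0.4134, -0.0339, 0.179]
ee_rot: [-0.103, 3.14, 0.001]
force: [0.3, -0.8, -0.8]
width: 0.009
gripper_force: 0.0
```

```bash
python3 -c "
from h import *
cf()
p=vision.get_image('top');save(p,'t4.png',(150,260,220,380),5)
"
```

```text
t 10.23 cx,cy,z mm [-141.   -35.2  179. ] tool y dir deg 93.75 zdir [ 0.     0.001 -1.   ] F [ 0.3 -0.8 -0.8] 0.009372753952751129
```

View pics/t4.png

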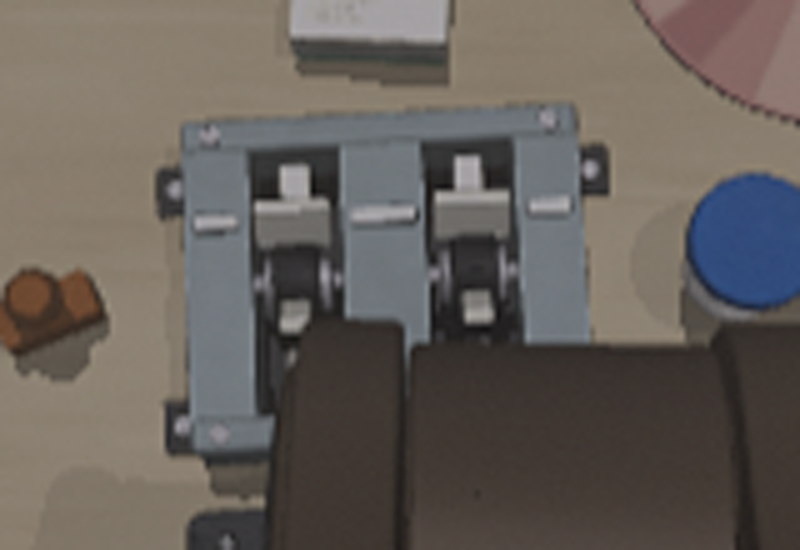

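Both wide teeth, at (291,222) and (470,212), stand far side on the index line. The stamp, cup and box have not moved.

```bash
python3 -c "
from cell import job
print(job.sign_off())"
```

```text
the job is handed in; nothing more can be done
None
```

I handed the job in after about 10 s of robot time: the last top view shows both wide teeth on the far side in line with the index bars (left took one click, right two) and the stamp, cup and box unmoved; sign-off returned no verdict.

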